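# Clear the can seamer and hold its guard open

## Robot

A 7-joint arm with a two-finger parallel gripper is mounted at the origin on the work surface. World frame = base frame: x ahead of the robot, y to its left, z up, the work surface at z = 0. Lengths are in m, angles in rad, forces in N, time in s.
With the tool pointing down it reaches from about 0.4 to 0.85 m from the base axis. Payload 10.4 kg.
Tool frame: the origin (TCP) lies midway between the tips of the shut fingers; the grasp point (between the pads) lies 19 mm behind it; z points along the fingers, y is the line along which they close (so a half turn about z gives the same grasp; the last joint's range is limited). The gripper opens to 87 mm and grips with 3 to 60 N. Pads are 19 mm wide; open, the fingers measure 117 mm over their backs; the gripper's body (75 mm by 190 mm) begins 51 mm behind the grasp point.
Start: joints at [-1.25, 0.332, -0.065, 1.46, 0.022, 1.35, -0.088], TCP at [0.211, 0.588, 0.223] pointing down, gripper open.
Joint ranges: [-2.6, 2.6], [-0.5, 2.12], [-1.47, 1.34], [0.16, 2.42], [-1.27, 4.41], [0.06, 2.06], [-2.6, 2.6]. Speed limits (rad/s): [2.22, 2.22, 2.79, 2.79, 3.14, 3.14, 3.14].

## Interface

Orientations are given as a unit quaternion [x, y, z, w].
In Python, from bench import ctrl, imaging gives the robot as it stands. The module is installed in compiled form; this text tells all that it offers.
- The arm moves only by the tool apply_moves, never from a script. Its argument "deltas" is a list of rows, each a list of 2 entries, a list of its own where there are three numbers: the shift along the tool's x, y, z in mm, then the turn about the tool's z in rad. A call has 1 to 12 rows; each row shifts and turns the commanded pose from where the row before left it, along the tool's axes as they then stand; what a row does not reach is not made up. A row lasts 1/8 s, in which the tool goes at most 62.5 mm and 10.7 degrees, less where a joint would pass 70% of its speed; a pose out of reach is approached as far as the arm can. A call is refused whole if a number of a shift passes 62.5 or a number of a turn 0.188, either way. A call with a gripper value outside its range is refused whole. "grip" is the opening, from 0 (shut) to 1 (fully open), set as the call begins (left out, the last holds). The fingers move at their own pace and stop on an object; "force" is the grip in N (left out, the last holds). Time passes only in rows, so rows that do not move let the fingers close. It gives the time, the measured TCP pose, the force, the opening and the grip force at its end, in the units of the state.
- ctrl.sense(): the state, without advancing time (a new reading comes with each control period).
- imaging.capture(name): name is "side" or "top"; returns a dict with "image" (420x560x3 uint8, blue, green, red), "range_z" (420x560 float32, m along the optical axis (not along the pixel's ray), 0 where there is no reading), "intrinsics" (3x3 intrinsics, pixels), "view" (4x4, takes a point from world to camera coordinates). Camera axes: x right, y down, z forward; pixel columns grow to the right and rows downward; lengths in m; the calibration is good to about 2 mm. A picture is of the moment at which its call begins.
- ctrl.job_done(): hands the job in; it is judged then, once.
The state is a dict: "t": time; "joint_positions": joint angles; "dq": joint speeds; "joint_efforts": joint torques, N m; "tool_pos": TCP position; "tcp_rot": TCP orientation; "contact_force": force on the tool from outside, world axes, zero at the start; "wrist_torque": the same for the moment, N m; "gripper_width": finger opening in m; "gripper_force": force on a finger pad.
Only numpy, scipy, OpenCV 4.12 (cv2) and the standard library are available. Lean on these libraries where they do the work, as an engineer would, in place of code of your own. Each camera call takes 0.05 s, during which the arm holds its last target. There are 200 camera calls.

## Task

The bench can seamer is to be cleaned: lift the cast chuck out of the open cavity of its nest block and set it down upright in the shallow tray without dropping it. Then swing up the seamer's hinged guard by its bar and hold it still, open at 60 degrees from its closed, level position; it falls shut by itself, so finish while still holding it, with nothing else propping it. Leave the other things on the table where they are.

Things in the scene. Friction and masses are not known exactly. Their poses are not given: they have to be found in the camera images.
- chuck_mid (a point): centre (half-way up) of the loose cast aluminium chuck, 0.2 to 0.32 kg: a round foot 52 mm across and 14 mm thick with a plain round hub on it, 30 mm across, up to 44 mm above the underside; its z axis points up along the hub. At the start its lowest 12 mm sit in the nest's cavity and 32 mm stand out; this point is then 10 mm above the block's top face, and 22 mm above the tray's floor once it stands there
- chuck: the same chuck; origin at the centre of its underside, z up along the hub
- nest: dark steel block fixed to the table, 110 x 110 x 30 mm, with an open round cavity 57 mm across and 12 mm deep in the middle of its top; origin under its centre, z up. It and the tray stand to the left and right in front of the seamer, either way round
- tray: shallow aluminium tray fixed to the table, 150 x 150 mm outside, 22 mm high, walls and floor 4 mm thick; origin under its centre, z up
- seamer: the seamer, a grey machine fixed to the table: open roll housing 180 (x) x 250 (y) x 92 mm high with steel rolls in it, centred on the origin (at table level), and a motor box 120 mm high behind it (its +x side). Its -x side, with the guard's bar, faces the robot, turned by up to about 0.2 rad either way
- guard_hinge (a point): middle of the guard's hinge line, at the rear of the roll housing, 100 mm above the table; axes as the seamer's: the hinge line runs along y, and the guard reaches from it towards -x
- guard_bar (a point): middle of the guard's dark round pull bar, 12 mm thick, with 120 mm free between its two end brackets, parallel to the hinge line and 235 mm from it. There is a clear gap of 41 mm between the bar and the guard's front edge (47 mm from the bar's axis), and free space above and below the bar. Its axes turn with the guard: y along the bar, x from the bar towards the hinge
- guard (a joint): angle of the guard in rad: 0 shut (level), growing as the bar swings up and back about the hinge, 1.047 at 60 degrees, stop at 1.4. The guard is an aluminium frame 250 mm wide, 8 mm thick, with a clear pane, 0.36 to 0.6 kg, no spring: it falls shut when let go from any angle; about 2 to 3 N at the bar lifts it
- can_a: bystander, loose, to be left alone: a filled white drinks can with a dark cap, 66 mm across, 121 mm tall; origin at the middle of its underside
- can_b: bystander, loose, to be left alone: another such can; origin at the middle of its underside
- can_c: bystander, loose, to be left alone: another such can; origin at the middle of its underside
- carriers: bystander, loose, to be left alone: a stack of black can carriers, 62 x 128 x 64 mm; origin at the middle of its underside
- tape: bystander, loose, to be left alone: an empty cardboard tape core standing as a ring, 90 mm across, 48 mm tall; origin at the middle of its underside
- wrench: bystander, loose, to be left alone: a steel wrench lying flat; origin at the middle of its underside
- spray: bystander, loose, to be left alone: a plain blue bottle, 66 mm across, 190 mm tall; origin at the middle of its underside
There are look-alikes about, which are no part of the job. What is meant by the chuck is not red, and is the smaller of those in its own colour. There is more than one size of the nest; the job needs the smaller.

How it is judged:
On the way, in this order (a step that is already met when the one before it is completed fails the run):
1. the chuck is lifted clear of the nest block (z of chuck_mid in the frame of nest above 0.06 m), for 0.1 s.
2. the chuck stands upright in the tray, let go (x of chuck_mid in the frame of tray between -0.05 and 0.05 m and y of chuck_mid in the frame of tray between -0.05 and 0.05 m and z of chuck_mid in the frame of tray between 0.02 and 0.032 m and angle between chuck_mid's own z axis and vertical below 0.12 rad and contact force between the fingers and chuck below 0.05 N and linear speed of chuck below 0.02 m/s), for 0.2 s.
3. the guard is held open at 60 degrees (all of step 2 and value of joint guard between 0.942 and 1.152 rad and velocity of joint guard between -0.05 and 0.05 rad/s and contact force between any of the arm, the fingers and guard above 0.3 N and contact force between guard and chuck below 0.05 N and contact force between guard and can_a below 0.05 N and contact force between guard and can_b below 0.05 N and contact force between guard and can_c below 0.05 N and contact force between guard and carriers below 0.05 N and contact force between guard and tape below 0.05 N and contact force between guard and wrench below 0.05 N and contact force between guard and spray below 0.05 N), for 0.2 s.
At the end, for the whole second after the job is handed in: The arm holds the guard still at 60 degrees (54 to 66) from shut, in contact with it and with no loose thing touching it, and the chuck stands upright (within 7 degrees) on the tray's floor, let go and at rest (all of step 3); the arm keeps its last pose, push and grip.
It fails at once if the chuck is dropped (free fall of more than about 25 mm) (linear speed of chuck above 0.7 m/s and contact force between each of the arm, the fingers and chuck below 0.02 N).
It fails at once if a bystander is pushed more than 40 mm from its place (distance of any of can_a, can_b, can_c, carriers, tape, wrench, spray from where it was at the start of the episode above 0.04 m).
It also fails if it takes over 64 s, if anything falls off the work surface, if the arm or the gripper's body presses on something with over 40 N, if the wrist force passes 120 N, or if a joint passes its speed limit or range.

## Working session

There is one attempt and no reset: what is moved stays moved. The work goes in short steps, Python scripts to look and compute and a tool call to move; the robot and the scene stay as the last step left them, time stands still between calls to the robot, and variables do not carry over. Pictures are saved under pics/ and viewed, at most 10 in all, crops included, and the job is handed in when it is done.

Besides the shell and the picture viewer there is one more tool, called after "Emit:" as name([rows], argument=value, ...), one row to a line, values as JSON. apply_moves: Moves the arm, as the interface text tells. Its arguments: {"type":"object","properties":{"deltas":{"type":"array","items":{"type":"array"}},"grip":{"type":"number"},"force":{"type":"number"}},"required":["deltas"]}

```bash
mkdir -p pics && cat > h.py <<'E'
import numpy as np, cv2
from bench import ctrl, imaging
def cap(n):
    d=imaging.capture(n); K=np.array(d["intrinsics"]);V=np.array(d["view"]);z=d["range_z"]
    v,u=np.mgrid[:420,:560]
    P=np.stack([(u-K[0,2])/K[0,0]*z,(v-K[1,2])/K[1,1]*z,z],-1)
    W=(P-V[:3,3])@V[:3,:3]; W[z==0]=np.nan
    return d["image"],W,K,V
E
python3 - <<'E'
from h import *
s=ctrl.sense(); print({k:np.round(v,3) for k,v in s.items()})
for n in("side","top"):
    im,W,K,V=cap(n); print(n,"cam",np.round(-V[:3,:3].T@V[:3,3],3),np.round(V[:3,:3],2).tolist())
    np.savez(n+".npz",im=im,W=W,K=K,V=V)
    cv2.imwrite(f"pics/{n}0.png",cv2.resize(im,(800,600)))
E
```

```text
{'t': np.float64(0.0), 'joint_positions': array([-1.25 ,  0.333, -0.065,  1.461,  0.022,  1.35 , -0.089]), 'dq': array([ 0.   ,  0.   , -0.   ,  0.001,  0.   , -0.001,  0.001]), 'joint_efforts': array([ 0.0000e+00, -6.2325e+01,  2.5000e-02, -3.8991e+01, -6.1000e-02,
        4.0000e-02,  0.0000e+00]), 'tool_pos': array([0.211, 0.588, 0.222]), 'tcp_rot': array([ 0.171,  0.985, -0.001, -0.   ]), 'contact_force': array([-0.612, -0.115, -0.012]), 'wrist_torque': array([0.04 , 0.105, 0.026]), 'gripper_force': np.float64(0.0), 'gripper_width': np.float64(0.087)}
side cam [ 0.059 -1.029  1.26 ] [[0.87, -0.49, 0.01], [-0.37, -0.66, -0.65], [0.32, 0.57, -0.76]]
top cam [ 0.375 -0.141  1.748] [[0.02, -1.0, 0.02], [-0.99, -0.02, -0.12], [0.12, -0.01, -0.99]]
```

View pics/side0.png

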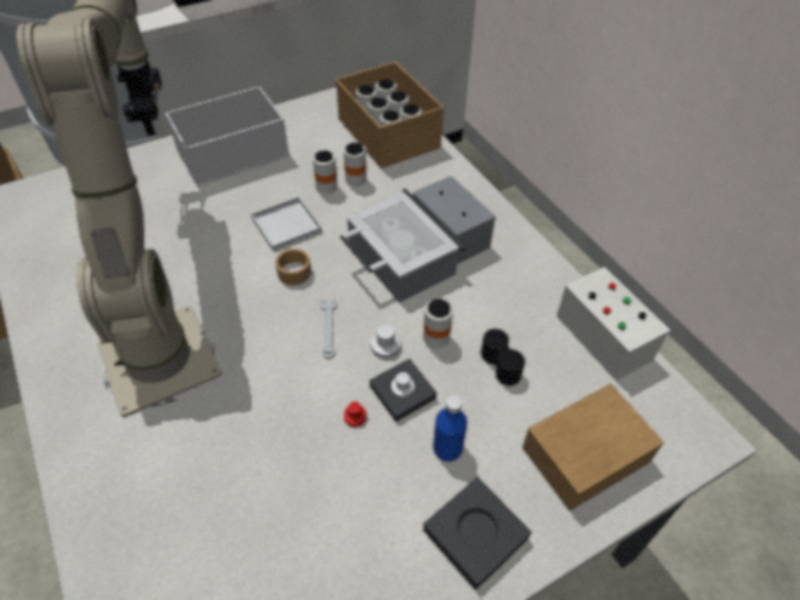

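View pics/top0.png

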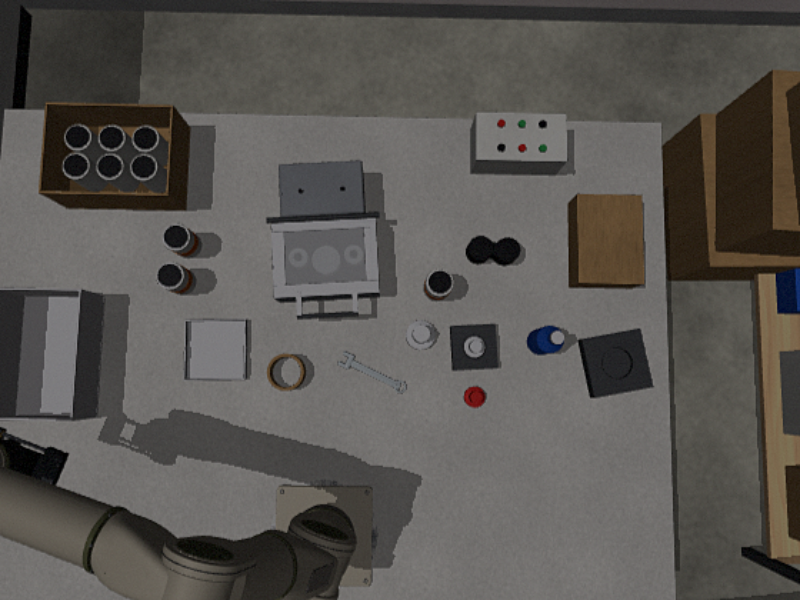

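The top view (800x600 pixels) shows three chuck-like pieces. There is a grey one seated in the small dark block at (474,347), a larger grey one loose at (421,334), and a red one at (475,397). The one meant is at (474,347), because it is not red and is the smaller grey one. The nest is the smaller dark block at (474,347), not the larger one at (615,362). The tray is at (217,350) and the guard's bar is near (327,315). I'll confirm with an enlarged crop.

```bash
python3 - <<'E'
from h import *
D=np.load("top.npz");im,W,K,V=[D[k] for k in("im","W","K","V")]
cv2.imwrite("pics/crop.png",cv2.resize(im[190:290,170:380],(798,380),interpolation=cv2.INTER_CUBIC))
def cen(name,box,zlo,zhi,rect=True):
    x0,y0,x1,y1=[int(b*.7) for b in box]; m=np.zeros((420,560),bool); m[y0:y1,x0:x1]=1
    m&=(W[...,2]>zlo)&(W[...,2]<zhi); p=W[m]
    r=cv2.minAreaRect((p[:,:2]*1000).astype(np.float32)); 
    print(name,len(p),"med",np.round(np.median(p,0),4),"mean",np.round(p.mean(0),4),"rect",[np.round(a,1) for a in r])
cen("nest",(435,310,510,385),.02,.04)
cen("hub",(450,325,498,370),.05,.08)
cen("bighub",(395,310,440,360),.045,.12)
cen("red",(460,380,492,412),.02,.1)
cen("traywall",(175,310,260,390),.015,.03)
cen("trayfloor",(175,310,260,390),.001,.01)
cen("motor",(265,150,380,230),.108,.14)
cen("guard",(262,200,390,300),.085,.107)
cen("barreg",(285,300,375,325),.05,.12)
cen("can",(415,262,465,305),.1,.14)
cen("tape",(260,345,315,395),.03,.07)
cen("wrench",(330,340,412,396),.004,.03)
cen("spray",(515,315,575,365),.05,.25)
E
```

```text
nest 882 med [ 0.4545 -0.3569  0.0304] mean [ 0.455  -0.3578  0.0303] rect [array([ 454. , -338.8]), array([110.1, 150.8]), np.float64(3.9)]
hub 62 med [ 0.4558 -0.3589  0.0618] mean [ 0.4551 -0.3584  0.0615] rect [array([ 456.1, -359.2]), array([27.7, 27.2]), np.float64(0.6)]
bighub 120 med [ 0.4831 -0.2267  0.062 ] mean [ 0.483  -0.2265  0.0622] rect [array([ 483. , -226.5]), array([38.4, 38.6]), np.float64(0.9)]
red 81 med [ 0.3331 -0.3609  0.0416] mean [ 0.334  -0.3599  0.0389] rect [array([ 334.3, -359.3]), array([38.8, 44.2]), np.float64(45.3)]
traywall 231 med [0.4521 0.279  0.0212] mean [0.4439 0.2788 0.0212] rect [array([439.5, 264.3]), array([150.2, 176.2]), np.float64(1.2)]
trayfloor 1677 med [0.4382 0.2771 0.0043] mean [0.4388 0.2762 0.0046] rect [array([440. , 276.2]), array([195. , 211.9]), np.float64(1.3)]
motor 2355 med [0.8142 0.0175 0.1195] mean [0.8145 0.017  0.1191] rect [array([807. ,  14.6]), array([164.1, 267.6]), np.float64(1.4)]
guard 3478 med [0.6591 0.0073 0.1022] mean [0.6601 0.0069 0.1018] rect [array([661.2,   5.5]), array([207.9, 270.4]), np.float64(5.2)]
barreg 224 med [ 0.5226 -0.0006  0.1049] mean [ 0.5269 -0.0013  0.105 ] rect [array([533.5,  -1.6]), array([ 44. , 145.3]), np.float64(0.9)]
can 305 med [ 0.5998 -0.2643  0.1202] mean [ 0.5999 -0.2652  0.1195] rect [array([ 600.9, -265.7]), array([62.2, 65. ]), np.float64(47.5)]
tape 203 med [0.3835 0.1008 0.0472] mean [0.3853 0.099  0.0465] rect [array([385.9,  97.9]), array([85.6, 89.3]), np.float64(0.9)]
wrench 623 med [ 0.3978 -0.1054  0.0064] mean [ 0.3999 -0.1059  0.0074] rect [array([ 403.6, -102.9]), array([137.2, 202. ]), np.float64(0.9)]
spray 377 med [ 0.4684 -0.5131  0.1309] mean [ 0.4689 -0.5139  0.134 ] rect [array([ 470.1, -521.1]), array([64.9, 61.2]), np.float64(23.4)]
```

View pics/crop.png

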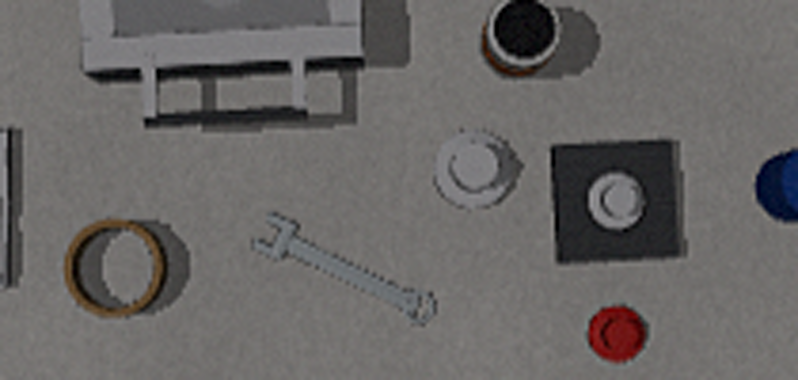

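The crop confirms it: the small grey chuck sits in the small nest at crop (615,200). The larger grey one is loose at (475,165), the red one is at (617,333), and the pull bar runs from (145,123) to (307,110).

```bash
cat >> h.py <<'E'
from scipy.spatial.transform import Rotation as R
def to(*ps):
    s=ctrl.sense(); r=R.from_quat(s["tcp_rot"]); p=s["tool_pos"]
    print("tcp",np.round(p,4),"axes x,y",np.round(r.as_matrix()[:,:2].T,3).tolist())
    for q in ps: print(q,"->",np.round(r.inv().apply(np.array(q)-p)*1000,1)); p=np.array(q)
E
python3 - <<'E'
from h import *
D=np.load("top.npz");im,W,K,V=[D[k] for k in("im","W","K","V")]
m=np.zeros((420,560),bool); m[212:226,195:265]=1
m&=(W[...,2]>.085)&(im.max(-1)<60); p=W[m]; print("bar",len(p),p.mean(0).round(4),p.min(0).round(4),p.max(0).round(4),[np.round(a,1) for a in cv2.minAreaRect((p[:,:2]*1000).astype(np.float32))])
m=np.zeros((420,560),bool); m[190:212,180:275]=1; m&=(W[...,2]>.09)
print("guardfront", [ (c,W[190:225,c][W[190:225,c,2]>.09].min(0).round(3)[:2], W[205,c].round(3)) for c in (195,205,215,230,245,255)])
w=W[222:270,125:180]; q=w[(w[...,2]>.016)&(w[...,2]<.03)]; print("tray",q.min(0).round(3),q.max(0).round(3))
w=W[200:295,0:75]; print("bin top",np.nanmax(w[...,2]), np.nanpercentile(w[...,2],90))
E
```

```text
bar 140 [ 0.5207 -0.0073  0.1051] [ 0.5138 -0.0744  0.0881] [0.5303 0.0659 0.1167] [array([520.7,  -4.2]), array([ 12.3, 140.8]), np.float64(4.3)]
guardfront [(195, array([0.56 , 0.111]), array([0.571, 0.112, 0.102])), (205, array([0.562, 0.077]), array([0.57 , 0.077, 0.112])), (215, array([0.514, 0.042]), array([0.572, 0.045, 0.101])), (230, array([ 0.519, -0.008]), array([ 0.573, -0.006,  0.102])), (245, array([ 0.519, -0.058]), array([ 0.574, -0.056,  0.099])), (255, array([ 0.573, -0.09 ]), array([ 0.573, -0.09 ,  0.11 ]))]
tray [0.363 0.177 0.016] [0.515 0.354 0.03 ]
bin top 0.1532209695254163 0.11274675887802707
```

Emit:
apply_moves([
  [[0, 0, -30], 0],
  [[0, 0, -30], 0],
  [[0, 0, -30], 0],
  [[0, 0, 0], 0.174],
  [[0, 0, 0], 0.174],
  [[0, 0, 0], 0.174],
  [[0, 0, 0], 0.174],
  [[0, 0, 0], 0.174],
  [[0, 0, 0], 0.174],
  [[0, 0, 0], 0.174],
  [[0, 0, 0], 0.174],
], grip=1, force=25)

```text
t: 1.48
tool_pos: [0.2106, 0.5883, 0.3121]
tcp_rot: [0.765, 0.644, -0.0, 0.0]
contact_force: [-0.1, -0.1, -0.3]
gripper_width: 0.0872
gripper_force: 0.0
```

```bash
python3 -c "
from h import *
to([.42,.30,.30],[.47,0,.30],[.456,-.359,.25],[.456,-.359,.1])"
```

```text
tcp [0.2106 0.5883 0.3121] axes x,y [[0.17, 0.985, -0.001], [0.985, -0.17, -0.0]]
[0.42, 0.3, 0.3] -> [-248.5  255.3   12.3]
[0.47, 0, 0.3] -> [-2.871e+02  1.002e+02  2.000e-01]
[0.456, -0.359, 0.25] -> [-356.1   47.2   50.3]
[0.456, -0.359, 0.1] -> [1.0e-01 0.0e+00 1.5e+02]
```

Emit:
apply_moves([
  [[-44.6, 29.6, 1], 0],
  [[-44.6, 29.6, 1], 0],
  [[-44.6, 29.6, 1], 0],
  [[-44.6, 29.6, 1], 0],
  [[-44.6, 29.6, 1], 0],
  [[-44.6, 29.6, 1], 0],
  [[-44.6, 29.6, 1], 0],
  [[-44.6, 29.6, 1], 0],
  [[-44.6, 29.6, 1], 0],
  [[-44.6, 29.6, 1], 0],
  [[-44.6, 29.6, 1], 0],
  [[-44.6, 29.6, 1], 0],
])

```text
t: 2.98
tool_pos: [0.4734, 0.0004, 0.3005]
tcp_rot: [0.763, 0.646, 0.0, -0.0]
contact_force: [1.1, 0.1, 0.2]
gripper_width: 0.0869
gripper_force: 0.0
```

Emit:
apply_moves([
  [[-39.5, 5.2, 0], 0],
  [[-39.5, 5.2, 0], 0],
  [[-39.5, 5.2, 0], 0],
  [[-39.5, 5.2, 0], 0],
  [[-39.5, 5.2, 0], 0],
  [[-39.5, 5.2, 0], 0],
  [[-39.5, 5.2, 0], 0],
  [[-39.5, 5.2, 0], 0],
  [[-39.5, 5.2, 0], 0],
  [[0, 0, 35], 0],
  [[0, 0, 35], 0],
  [[0, 0, 35], 0],
])

```text
t: 4.47
tool_pos: [0.4607, -0.3561, 0.1941]
tcp_rot: [0.763, 0.646, -0.0, -0.0]
contact_force: [0.2, 1.3, 0.5]
gripper_width: 0.0868
gripper_force: 0.0
```

```bash
python3 - <<'E'
from h import *
to([.456,-.359,.1],[.456,-.359,.04])
im,W,K,V=cap("side")
def px(p): c=V[:3,:3]@np.array(p)+V[:3,3]; q=K@c; return q[:2]/q[2]
u,v=px([.456,-.359,.062]);print(u,v)
u,v=int(u),int(v)
cv2.imwrite("pics/c1.png",cv2.resize(im[v-70:v+50,u-80:u+80],(800,600),interpolation=cv2.INTER_CUBIC))
w=W[v-25:v+25,u-25:u+25].reshape(-1,3); q=w[(w[:,2]>.058)&(w[:,2]<.066)]
print(len(q),q.mean(0),q.min(0),q.max(0))
E
```

```text
tcp [ 0.4607 -0.3561  0.1941] axes x,y [[0.164, 0.986, 0.0], [0.986, -0.164, -0.0]]
[0.456, -0.359, 0.1] -> [-3.7 -4.1 94.1]
[0.456, -0.359, 0.04] -> [-0.  0. 60.]
282.11872679051487 264.75442037253276
62 [ 0.45390319 -0.35673001  0.06164294] [ 0.44002772 -0.37295896  0.058244  ] [ 0.46921435 -0.34156422  0.06591757]
```

View pics/c1.png

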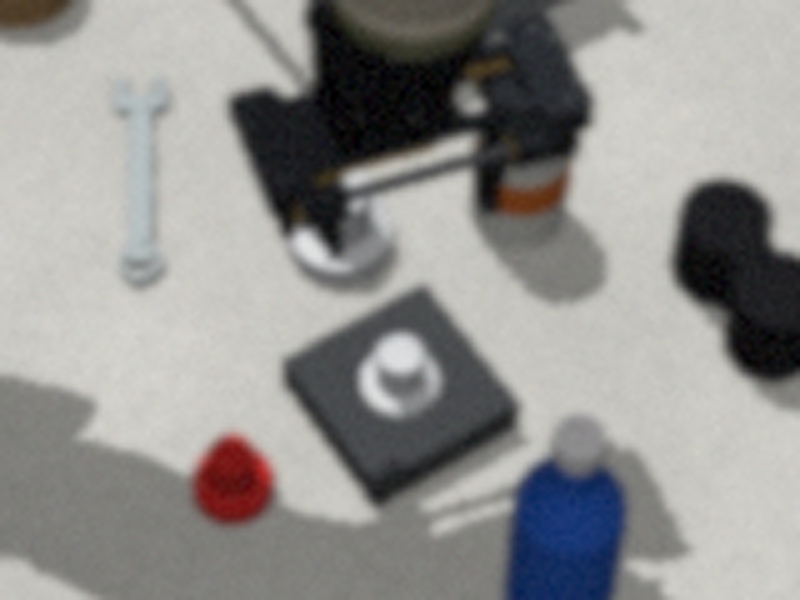

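The crop shows the gripper open above the nest, with the hub top at (403,350) clear of everything. I'm going down and gripping the hub.

Emit:
apply_moves([
  [[-3, -5, 30], 0],
  [[0, 0, 30], 0],
  [[0, 0, 30], 0],
  [[0, 0, 30], 0],
  [[0, 0, 22], 0],
  [[0, 0, 12], 0],
  [[0, 0, 0], 0],
])

```text
t: 5.4
tool_pos: [0.4553, -0.3583, 0.0413]
tcp_rot: [0.763, 0.646, -0.0, -0.0]
contact_force: [-0.7, 0.4, 0.7]
gripper_width: 0.0872
gripper_force: 0.0
```

Emit:
apply_moves([
  [[0, 0, 0], 0],
  [[0, 0, 0], 0],
  [[0, 0, 0], 0],
  [[0, 0, 0], 0],
  [[0, 0, 0], 0],
  [[0, 0, 0], 0],
  [[0, 0, 0], 0],
  [[0, 0, 0], 0],
], grip=0, force=25)

```text
t: 6.4
tool_pos: [0.4556, -0.3583, 0.0415]
tcp_rot: [0.763, 0.646, 0.0, 0.0]
contact_force: [1.1, 0.1, 0.2]
gripper_width: 0.0284
gripper_force: 25.0
```

Emit:
apply_moves([
  [[0, 0, -8], 0],
  [[0, 0, -15], 0],
  [[0, 0, -25], 0],
  [[0, 0, -30], 0],
  [[0, 0, -35], 0],
  [[0, 0, -40], 0],
  [[0, 0, -35], 0],
  [[0, 0, -20], 0],
  [[0, 0, 0], 0],
])

```text
t: 7.52
tool_pos: [0.4557, -0.359, 0.2513]
tcp_rot: [0.763, 0.646, 0.001, 0.001]
contact_force: [0.7, -0.5, -2.8]
gripper_width: 0.0285
gripper_force: 25.0
```

```bash
python3 -c "
from h import *
to([.47,-.04,.25],[.44,.276,.25],[.44,.276,.06])
s=ctrl.sense();print(s['gripper_width'],s['contact_force'],s['joint_positions'].round(2))"
```

```text
tcp [ 0.4557 -0.359   0.2513] axes x,y [[0.165, 0.986, -0.001], [0.986, -0.165, 0.003]]
[0.47, -0.04, 0.25] -> [317.  -38.4   1. ]
[0.44, 0.276, 0.25] -> [306.8 -81.6  -0.4]
[0.44, 0.276, 0.06] -> [ 1.0e-01 -5.0e-01  1.9e+02]
0.028454300377975243 [ 0.67398793 -0.45817795 -2.81370426] [-0.28  0.35  1.1   1.59 -0.32  1.4   0.69]
```

Emit:
apply_moves([
  [[15, -2, 0], 0],
  [[35, -4, 0], 0],
  [[45, -5, 0], 0],
  [[45, -5, 0], 0],
  [[45, -5, 0], 0],
  [[45, -5.5, 0], 0],
  [[45, -6, 0], 0],
  [[42, -6, 0], 0],
  [[40, -10.6, 0], 0],
  [[40, -10.6, 0], 0],
  [[40, -10.6, 0], 0],
  [[40, -10.6, 0], 0],
])

```text
t: 9.02
tool_pos: [0.4532, 0.1264, 0.2487]
tcp_rot: [0.763, 0.646, -0.0, -0.0]
contact_force: [0.4, -0.8, -2.2]
gripper_width: 0.0286
gripper_force: 25.0
```

Emit:
apply_moves([
  [[40, -10.6, 0], 0],
  [[40, -10.6, 0], 0],
  [[35, -10, 0], 0],
  [[20, -8, 0], 0],
  [[11, -5, 0], 0],
  [[0, 0, 30], 0],
  [[0, 0, 40], 0],
  [[0, 0, 30], 0],
  [[0, 0, 20], 0],
  [[0, 0, 0], 0],
])

```text
t: 10.28
tool_pos: [0.4339, 0.2752, 0.1285]
tcp_rot: [0.763, 0.646, -0.001, 0.0]
contact_force: [-1.2, 0.5, -1.1]
gripper_width: 0.029
gripper_force: 25.0
```

```bash
python3 - <<'E'
from h import *
to([.44,.276,.05])
im,W,K,V=cap("side")
p=[.44,.276,.04]; c=V[:3,:3]@np.array(p)+V[:3,3]; q=K@c; u,v=(q[:2]/q[2]).astype(int); print(u,v)
cv2.imwrite("pics/c2.png",cv2.resize(im[max(v-70,0):v+50,u-80:u+80],(800,600),interpolation=cv2.INTER_CUBIC))
E
```

```text
tcp [0.4339 0.2752 0.1285] axes x,y [[0.166, 0.986, -0.002], [0.986, -0.166, -0.001]]
[0.44, 0.276, 0.05] -> [ 2.   6.  78.5]
199 150
```

View pics/c2.png

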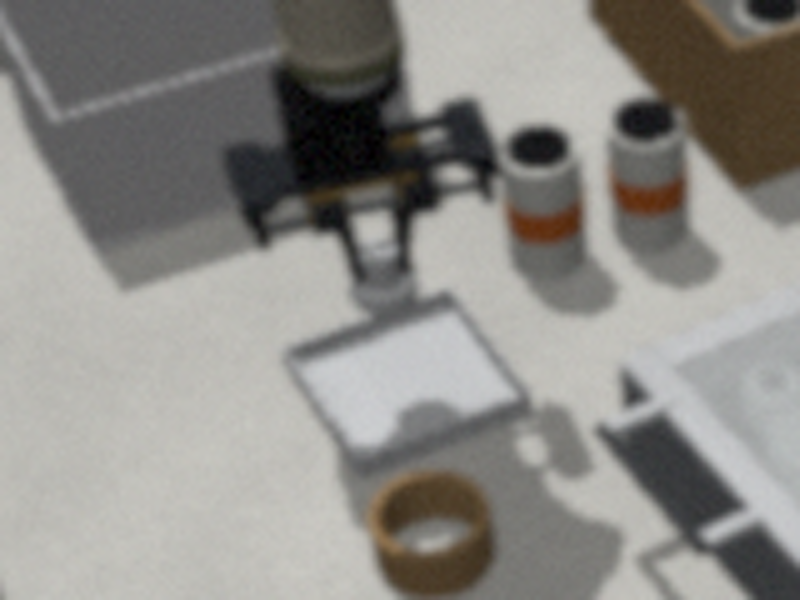

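The chuck hangs upright in the grip at (383,280), above the tray. Lowering it now.

Emit:
apply_moves([
  [[2, 6, 30], 0],
  [[0, 0, 30], 0],
  [[0, 0, 22], 0],
  [[0, 0, 10], 0],
  [[0, 0, 4], 0],
  [[0, 0, 0], 0],
  [[0, 0, 2], 0],
  [[0, 0, 0], 0],
])

```text
t: 11.32
tool_pos: [0.4408, 0.2779, 0.0318]
tcp_rot: [0.763, 0.646, 0.0, -0.0]
contact_force: [0.7, 0.0, -1.8]
gripper_width: 0.0289
gripper_force: 25.0
```

Emit:
apply_moves([
  [[0, 0, 1.5], 0],
  [[0, 0, 1], 0],
  [[0, 0, 1], 0],
  [[0, 0, 1], 0],
  [[0, 0, 0], 0],
])

```text
t: 11.95
tool_pos: [0.4407, 0.2778, 0.0274]
tcp_rot: [0.763, 0.646, -0.0, -0.0]
contact_force: [-2.8, -1.5, 5.9]
gripper_width: 0.0287
gripper_force: 25.0
```

Contact with the tray floor. Releasing and pulling straight up.

Emit:
apply_moves([
  [[0, 0, 0], 0],
  [[0, 0, 0], 0],
  [[0, 0, 0], 0],
  [[0, 0, 0], 0],
  [[0, 0, 0], 0],
  [[0, 0, 0], 0],
  [[0, 0, 0], 0],
], grip=1)

```text
t: 12.82
tool_pos: [0.4406, 0.2777, 0.027]
tcp_rot: [0.763, 0.646, 0.0, -0.0]
contact_force: [-0.3, -0.1, 1.1]
gripper_width: 0.0849
gripper_force: 0.0
```

Emit:
apply_moves([
  [[0, 0, -10], 0],
  [[0, 0, -20], 0],
  [[0, 0, -30], 0],
  [[0, 0, -40], 0],
  [[0, 0, -45], 0],
  [[0, 0, -45], 0],
  [[0, 0, -40], 0],
  [[0, 0, 0], 0],
])

```text
t: 13.82
tool_pos: [0.442, 0.2783, 0.2606]
tcp_rot: [0.763, 0.646, 0.003, -0.0]
contact_force: [-0.5, 0.9, -0.6]
gripper_width: 0.0874
gripper_force: 0.0
```

```bash
python3 - <<'E'
from h import *
to([.521,-.004,.26])
print(ctrl.sense()["joint_positions"].round(2))
im,W,K,V=cap("side")
u,v=199,150
cv2.imwrite("pics/c3.png",cv2.resize(im[v-60:v+60,u-40:u+120],(800,600),interpolation=cv2.INTER_CUBIC))
w=W[v-40:v+40,u-40:u+40].reshape(-1,3); w=w[np.isfinite(w[:,0])]
q=w[(np.hypot(w[:,0]-.44,w[:,1]-.277)<.05)&(w[:,2]>.038)&(w[:,2]<.06)]
print(len(q),q.mean(0),q.max(0))
E
```

```text
tcp [0.442  0.2783 0.2606] axes x,y [[0.165, 0.986, 0.005], [0.986, -0.165, 0.003]]
[0.521, -0.004, 0.26] -> [-265.4  124.5   -0.3]
[-1.25  0.07  0.64  1.71 -0.04  1.37 -0.77]
47 [0.43796482 0.27645409 0.04708711] [0.45334749 0.29791565 0.05515985]
```

View pics/c3.png

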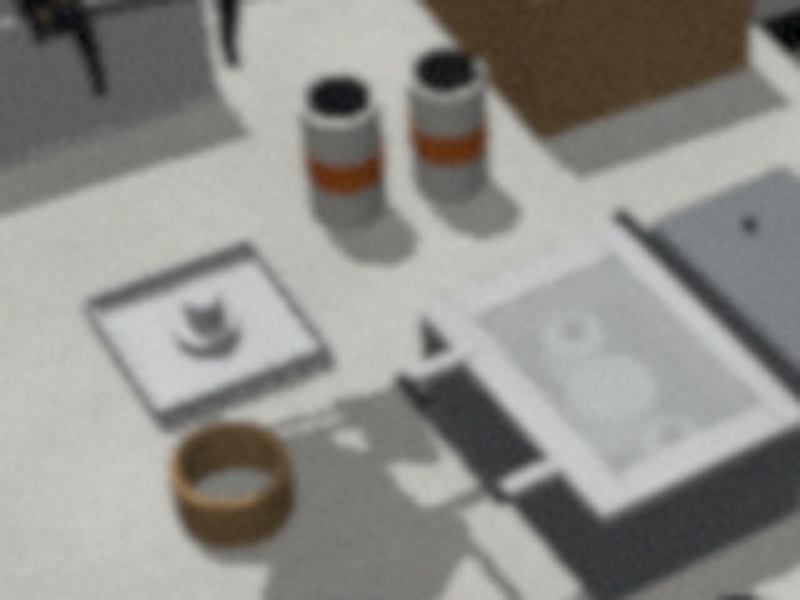

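The chuck stands upright in the tray at (207,325). The bystanders shown (tape, the two cans) are where they were. Next is the bar.

Emit:
apply_moves([
  [[-20, 9.4, 0], 0],
  [[-35, 16.4, 0], 0],
  [[-40, 18.8, 0], 0],
  [[-40, 18.8, 0], 0],
  [[-40, 18.8, 0], 0],
  [[-40, 18.8, 0], 0],
  [[-30, 14, 0], 0],
  [[-20, 9.5, 0], 0],
  [[0, 0, 0], -0.12],
  [[0, 0, 0], -0.12],
  [[0, 0, 0], 0],
], grip=0.42, force=20)

```text
t: 15.25
tool_pos: [0.5191, -0.0055, 0.2562]
tcp_rot: [0.681, 0.732, -0.001, -0.0]
contact_force: [0.3, -0.3, -0.0]
gripper_width: 0.0368
gripper_force: 0.0
```

```bash
python3 -c "
from h import *
to([.521,-.004,.14],[.521,-.004,.082])
s=ctrl.sense();print(s['gripper_width'],s['joint_positions'].round(2))"
```

```text
tcp [ 0.5191 -0.0055  0.2562] axes x,y [[-0.073, 0.997, -0.0], [0.997, 0.073, -0.002]]
[0.521, -0.004, 0.14] -> [  1.4   2.2 116.2]
[0.521, -0.004, 0.082] -> [ 0.   0.1 58. ]
0.03683219053141531 [-0.92  0.08  0.9   1.72 -0.06  1.37  0.07]
```

Emit:
apply_moves([
  [[1, 2, 30], 0],
  [[0, 0, 35], 0],
  [[0, 0, 35], 0],
  [[0, 0, 16], 0],
  [[0, 0, 0], 0],
])

```text
t: 15.88
tool_pos: [0.5213, -0.0034, 0.1405]
tcp_rot: [0.681, 0.733, -0.001, -0.0]
contact_force: [0.1, -0.4, 0.6]
gripper_width: 0.0361
gripper_force: 0.0
```

```bash
python3 - <<'E'
from h import *
to([.521,-.004,.082])
im,W,K,V=cap("side")
p=[.521,-.004,.12]; c=V[:3,:3]@np.array(p)+V[:3,3]; q=K@c; u,v=(q[:2]/q[2]).astype(int)
cv2.imwrite("pics/c4.png",cv2.resize(im[v-45:v+45,u-60:u+60],(800,600),interpolation=cv2.INTER_CUBIC))
E
```

```text
tcp [ 0.5213 -0.0034  0.1405] axes x,y [[-0.073, 0.997, -0.001], [0.997, 0.073, -0.002]]
[0.521, -0.004, 0.082] -> [-0.5 -0.2 58.5]
```

View pics/c4.png

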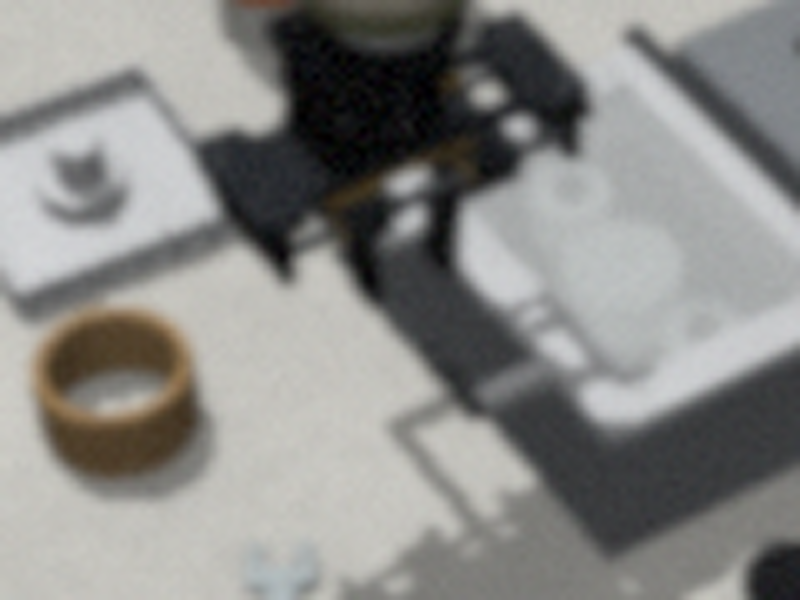

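The open fingers are above the bar's middle, one on each side of it (front finger at (368,285), rear at (440,240)). Going down to grip.

Emit:
apply_moves([
  [[0, 0, 20], 0],
  [[0, 0, 20], 0],
  [[0, 0, 14], 0],
  [[0, 0, 5], 0],
  [[0, 0, 0], 0],
])

```text
t: 16.55
tool_pos: [0.5221, -0.003, 0.0824]
tcp_rot: [0.68, 0.733, 0.0, 0.0]
contact_force: [-0.1, 0.1, 0.5]
gripper_width: 0.0366
gripper_force: 0.0
```

Emit:
apply_moves([
  [[0, 0, 0], 0],
  [[0, 0, 0], 0],
  [[0, 0, 0], 0],
  [[0, 0, 0], 0],
  [[0, 0, 0], 0],
  [[0, 0, 0], 0],
], grip=0, force=20)

```text
t: 17.3
tool_pos: [0.5219, -0.0029, 0.0822]
tcp_rot: [0.68, 0.733, 0.0, -0.0]
contact_force: [-2.1, 0.4, 4.5]
gripper_width: 0.0111
gripper_force: 20.0
```

```bash
python3 - <<'E'
from h import *
to()
s=ctrl.sense();print(s['gripper_width'],s['contact_force'])
a=np.deg2rad(np.linspace(0,60,13)); d=np.c_[235*(1-np.cos(a)),-235*np.sin(a)]
print(np.diff(d,axis=0).round(1).tolist())
E
```

```text
tcp [ 0.5219 -0.0029  0.0822] axes x,y [[-0.075, 0.997, 0.0], [0.997, 0.075, 0.0]]
0.011143082016057813 [-2.13167829  0.35536093  4.49862348]
[[0.9, -20.5], [2.7, -20.3], [4.4, -20.0], [6.2, -19.6], [7.8, -18.9], [9.5, -18.2], [11.0, -17.3], [12.5, -16.3], [13.9, -15.1], [15.1, -13.9], [16.3, -12.5], [17.3, -11.0]]
```

Emit:
apply_moves([
  [[0, 0.2, -10.2], 0],
  [[0, 0.7, -10.3], 0],
  [[0, 1.3, -10.2], 0],
  [[0, 1.4, -10.1], 0],
  [[0, 2.2, -10], 0],
  [[0, 2.2, -10], 0],
  [[0, 3.1, -9.8], 0],
  [[0, 3.1, -9.8], 0],
  [[0, 3.9, -9.5], 0],
  [[0, 3.9, -9.4], 0],
  [[0, 4.7, -9.1], 0],
  [[0, 4.8, -9.1], 0],
])

```text
t: 18.8
tool_pos: [0.5517, -0.0008, 0.1998]
tcp_rot: [0.68, 0.733, -0.001, -0.002]
contact_force: [-11.3, -0.2, 3.4]
gripper_width: 0.0111
gripper_force: 20.0
```

```bash
python3 - <<'E'
from h import *
g=np.array([.5219,-.0029,.0822]); e=np.array([.997,.075,0])
a=np.deg2rad(30);to(list((g+.235*(1-np.cos(a))*e+[0,0,.235*np.sin(a)]).round(4)))
E
```

```text
tcp [ 0.5517 -0.0008  0.1998] axes x,y [[-0.075, 0.997, 0.001], [0.997, 0.075, -0.004]]
[np.float64(0.5533), np.float64(-0.0005), np.float64(0.1997)] -> [0.1 1.6 0.1]
```

Emit:
apply_moves([
  [[0, 5.4, -8.7], 0],
  [[0, 5.6, -8.6], 0],
  [[0, 6.2, -8.2], 0],
  [[0, 6.3, -8.1], 0],
  [[0, 6.9, -7.6], 0],
  [[0, 7, -7.5], 0],
  [[0, 7.5, -7], 0],
  [[0, 7.6, -6.9], 0],
  [[0, 8.1, -6.3], 0],
  [[0, 8.2, -6.2], 0],
  [[0, 8.6, -5.6], 0],
  [[0, 8.7, -5.4], 0],
])

```text
t: 20.3
tool_pos: [0.6392, 0.0055, 0.2885]
tcp_rot: [0.68, 0.733, 0.001, 0.0]
contact_force: [-8.6, -0.9, 12.4]
gripper_width: 0.0112
gripper_force: 20.0
```

Emit:
apply_moves([
  [[0, 0, 0], 0],
  [[0, 0, 0], 0],
  [[0, 0, 0], 0],
  [[0, 0, 0], 0],
])

```text
t: 20.8
tool_pos: [0.6392, 0.0055, 0.2883]
tcp_rot: [0.68, 0.733, 0.001, 0.0]
contact_force: [-9.0, 1.3, 14.1]
gripper_width: 0.0112
gripper_force: 20.0
```

```bash
python3 - <<'E'
from h import *
g=np.array([.5219,-.0029,.0822]); e=np.array([.997,.075,0])
s=ctrl.sense(); d=s["tool_pos"]-g; print("angle",np.rad2deg(np.arctan2(d[2],.235-d@e)),"r",np.hypot(d[2],.235-d@e), s["dq"].round(4))
to()
im,W,K,V=cap("side")
p=[.62,0.0,.22]; c=V[:3,:3]@np.array(p)+V[:3,3]; q=K@c; u,v=(q[:2]/q[2]).astype(int)
cv2.imwrite("pics/c5.png",cv2.resize(im[max(v-75,0):v+75,u-100:u+100],(800,600),interpolation=cv2.INTER_CUBIC))
E
```

```text
angle 60.33753752833806 r 0.23718313027463264 [ 0.0006  0.001   0.0005  0.     -0.0016  0.0028  0.0006]
tcp [0.6392 0.0055 0.2883] axes x,y [[-0.075, 0.997, 0.0], [0.997, 0.075, 0.002]]
```

View pics/c5.png

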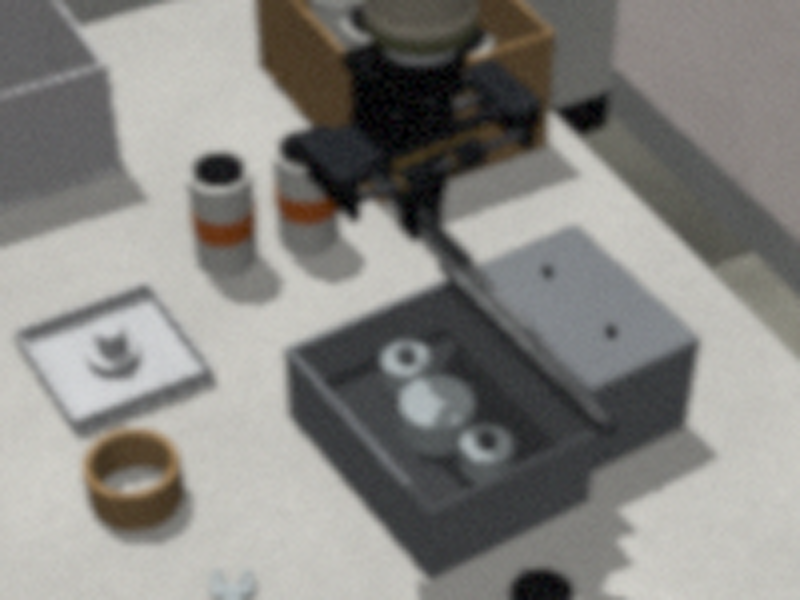

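The guard is open and nearly edge-on to the side camera, its line running from (425,240) to (605,425). The geometry puts edge-on at about 56–60°, which agrees with the arm pose (60.3°). The chuck still stands in the tray at (113,350). Handing in.

```bash
python3 -c "
from h import *
print(ctrl.job_done())"
```

```text
the job is handed in; nothing more can be done
None
```

I handed the job in at about 21 s: the chuck stands upright and released in the tray, and the arm is still gripping the guard bar, holding it still at about 60°. The hand-in reported no pass or fail.

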